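Set spring dividers to the setting stick and hold them for locking

TASK

Set the spring dividers from the setting stick: pick them up by pinching both legs, squeeze the legs until the gap between the two points matches the marked gap, and hold them level, square to the stick and just clear of it, with a red line directly under each point. Keep that gap steady for a good three seconds and finish still holding it, so that I can spin the nut down and lock the setting. Don't shift the sliding index or knock the other tools and tins about.

Things in the scene. Friction and masses are not known exactly. Their poses are not given: they have to be found in the camera images.
- dividers_grip (a point): Grip centre of the loose spring dividers (like big sprung tweezers, 115 g, flat on the bench): midway between the legs, 75 mm ahead of the fulcrum, half-way up their 10 mm thickness. x to the points, y to the left leg, z up. Outer faces of the legs here: 51 mm apart when sprung open (point gap 60), 39 mm and parallel at gap 36. Pinched here from above, 1 mm less across closes the gap 2 mm.
- dividers: The same dividers, steel, 211 mm long; origin on the underside, under the fulcrum; axes as the grip centre's. Bow spring and finger stem reach 61 mm behind the origin. Legs 6 mm wide, straight 50 to 105 mm ahead of it, then cones. Screw with brass nut (run back, out of the way) crosses 36 mm ahead, y -27 to +35 mm. Centre of mass 46 mm ahead.
- point_l (a point): Sharp end of the left (+y) leg, 150 mm ahead of the fulcrum, 5 mm above the tool's underside. The legs swing about the fulcrum, sprung apart; pushing each in at the grip centre takes about 4 N to start, 8 N at a point gap of 46 mm, 11 N at 36, 14 N at 26; let go, they spring open.
- point_r (a point): Sharp end of the right (-y) leg of the dividers, likewise. Both legs close equally.
- line_fixed (a point): Middle of the red line on the fixed brass index of the setting stick, on the plate's top, 20 mm above the bench. The line is 3 mm wide and 44 mm long, along x across the stick, over its centre line. x points across the stick, away from the robot (within 0.25 rad); y along the stick to the sliding index. The stick reaches 55 mm to -y and 125 mm to +y of this point.
- line_sliding (a point): Middle of the like red line, at the same height, on the sliding brass index 26 to 46 mm along +y from the fixed one: their distance is the marked gap. The index is a saddle from 2 mm before to 16 mm beyond this line, 26 mm to either side of the stick's centre line, with a clamping screw on the far (+x) side out to 40 mm. Lightly clamped; must not be shifted.
- stick: Setting stick, a maple batten with a steel rule let into it, 45 mm (x) by 180 mm (y) by 18 mm high, fixed to the bench, with its two brass indexes; origin under its centre. x away from the robot.
- square: Bystander: try square lying on the bench, dark wooden stock 22 x 110 x 18 mm at the origin, steel blade 150 x 36 x 3 mm along its +x. It and the dividers may lie on either side of the stick.
- tin: Bystander: red-labelled paint tin, 80 mm across, 85 mm high, origin under its centre.
- glue: Bystander: yellow glue bottle, 60 mm across, 170 mm high, origin under its centre.
- screwdriver: Bystander: red-handled screwdriver, 200 mm long, lying behind the stick, origin under it.
- tape: Bystander: yellow tape measure, 70 x 40 x 66 mm, origin under its centre.
- block: Bystander: dark wooden block, 90 x 130 x 45 mm, origin under its centre.
- dowel_tray: Bystander: plywood tray of dowel offcuts, 170 x 110 x 35 mm, origin under its centre.
Not all that is in view belongs to the job. What is shaped like the stick but pink or turquoise is not meant.

How it is judged (in metres and radians):
On the way, in this order (a step that is already met when the one before it is completed fails the run):
1. the dividers are pinched and lifted off the bench (contact force between the fingers and dividers above 2 N and height (world z) of dividers_grip above 0.02 m), for 0.2 s.
2. held level and square, just clear of the stick, with a red line under each point, steadily for two seconds (all of step 1 and ((y of point_r in the frame of line_fixed between -0.0025 and 0.0025 m and x of point_r in the frame of line_fixed between -0.018 and 0.018 m and z of point_r in the frame of line_fixed between 0.0045 and 0.022 m and y of point_l in the frame of line_sliding between -0.0025 and 0.0025 m and x of point_l in the frame of line_sliding between -0.018 and 0.018 m and z of point_l in the frame of line_sliding between 0.0045 and 0.022 m) or (y of point_l in the frame of line_fixed between -0.0025 and 0.0025 m and x of point_l in the frame of line_fixed between -0.018 and 0.018 m and z of point_l in the frame of line_fixed between 0.0045 and 0.022 m and y of point_r in the frame of line_sliding between -0.0025 and 0.0025 m and x of point_r in the frame of line_sliding between -0.018 and 0.018 m and z of point_r in the frame of line_sliding between 0.0045 and 0.022 m)) and angle between the x axis of dividers_grip and the x axis of line_fixed, either way round below 0.2 rad and angle between dividers_grip's own z axis and vertical below 0.17 rad and contact force between dividers and stick below 0.3 N), for 2 s.
At the end, for the whole second after the job is handed in: Fingers pinch the dividers (over 2 N), clear of the stick (under 0.3 N), level within 0.17 rad, square to it within 0.2 rad, grip centre over 20 mm high; each point over a red line of its own, within 2.5 mm across and 18 mm along it, 4.5 to 22 mm above it. Kept for 2 s, and at the end (all of step 2); the arm keeps its last pose, push and grip.
It fails at once if the sliding index is shifted by more than 3 mm (distance of line_sliding from where it was at the start of the episode above 0.003 m).
It fails at once if another tool, tin or block is moved by more than 25 mm (distance of any of square, tin, glue, screwdriver, tape, block, dowel_tray from where it was at the start of the episode above 0.025 m).
It also fails if it takes over 48 s, if anything falls off the work surface, if the arm or the gripper's body presses on something with over 40 N, if the wrist force passes 120 N, or if a joint passes its speed limit or range.

ROBOT

A 6-joint arm with a two-finger parallel gripper is mounted at the origin on the work surface. World frame = base frame: x ahead of the robot, y to its left, z up, the work surface at z = 0. Lengths are in m, angles in degrees, forces in N, time in s.
With the tool pointing down it reaches from about 0.3 to 0.75 m from the base axis. Payload 8.5 kg.
Tool frame: the origin (TCP) lies midway between the tips of the shut fingers; the grasp point (between the pads) lies env.tcp_to_grasp behind it (env.tcp_to_grasp is the distance from the TCP to the grasp point, in m); z points along the fingers, y is the line along which they close (so a half turn about z gives the same grasp; the last joint's range is limited). The gripper opens to 85 mm and grips with 20 to 120 N. Pads are 22 mm wide; open, the fingers measure 114 mm over their backs; the gripper's body (76 mm by 85 mm) begins 54 mm behind the grasp point. The pads swing forward as they close: fully open they stand 13 mm farther back than shut.
Start: joints at [-83.612, 21.807, 74.336, -0, 83.858, -12.336], TCP at [0.177, -0.521, 0.231] pointing down, gripper open.
Joint ranges: [-178.18, 178.18], [-50.72, 133.34], [12.68, 142.11], [-81.47, 261.47], [9.98, 163.14], [-165.26, 165.26]. Speed limits (degrees/s): [136.94, 136.94, 180, 180, 180, 180].

INTERFACE

Orientations are given as a 3x3 rotation matrix whose columns are the frame's x, y, z axes.
In Python, from rig import observe, optics, job, env gives the robot as it stands. The module is installed in compiled form; this text tells all that it offers.
- The arm moves only by the shell command python3 -m jog 'ROWS' [FORCE]. ROWS is JSON, a list of rows, each a list of 7 numbers: the turn, a rotation vector about the tool's x, y, z in rad, then the shift along the tool's x, y, z in m, then the opening in per cent of the stroke, from 0 (shut) to 100 (fully open). A call has 1 to 10 rows; each row shifts and turns the commanded pose from where the row before left it, along the tool's axes as they then stand; what a row does not reach is not made up. A row lasts 1/8 s, in which the tool goes at most 62.5 mm and 10.7 degrees, less where a joint would pass 70% of its speed; a pose out of reach is approached as far as the arm can. A call is refused whole if a number of a shift passes 0.0625 or a number of a turn 0.188, either way. A call with a gripper value outside its range is refused whole. The fingers move at their own pace and stop on an object; FORCE is the grip in N (left out, the last holds). Time passes only in rows, so rows that do not move let the fingers close. It gives the time, the measured TCP pose, the force, the opening and the grip force at its end, in the units of the state.
- observe(): the state, without advancing time (a new reading comes with each control period).
- optics.get_image(name): name is "scene" or "top" or "wrist"; returns a dict with "pixels" (384x512x3 uint8, red, green, blue), "mtx" (3x3 intrinsics, pixels), "rvec" (rotation vector, rad) and "tvec" (3), from world to camera coordinates, as OpenCV has them. Camera axes: x right, y down, z forward; pixel columns grow to the right and rows downward; lengths in m; the calibration is good to about 2 mm. A picture is of the moment at which its call begins. There is no depth.
- job.close_job(): hands the job in; it is judged then, once.
The state is a dict: "time_s": time; "q": joint angles; "qvel": joint speeds; "joint_efforts": joint torques, N m; "position": TCP position; "tool_rot": TCP orientation; "ft_force": force on the tool from outside, world axes, zero at the start; "wrist_torque": the same for the moment, N m; "grip_width": finger opening in m; "gripper_force": force on a finger pad.
Only numpy, scipy, OpenCV 4.12 (cv2) and the standard library are available. Lean on these libraries where they do the work, as an engineer would, in place of code of your own. Each camera call takes 0.05 s, during which the arm holds its last target. There are 200 camera calls.

## Working session

There is one attempt and no reset: what is moved stays moved. The work goes in short steps, Python scripts to look and compute and a shell command to move; the robot and the scene stay as the last step left them, time stands still between calls to the robot, and variables do not carry over. Pictures are saved under pics/ and viewed, at most 10 in all, crops included, and the job is handed in when it is done.

```bash
mkdir -p pics; cat > h.py <<'E'
import numpy as np, cv2
from rig import observe, optics, job, env
def grab(n,fn=None):
    d=optics.get_image(n)
    if fn: cv2.imwrite('pics/'+fn,d['pixels'][:,:,::-1])
    return d
def ray(d,uv,z):
    R=cv2.Rodrigues(np.array(d['rvec'],float))[0];t=np.array(d['tvec'],float).ravel()
    c=-R.T@t; v=R.T@np.linalg.solve(np.array(d['mtx']),np.array([uv[0],uv[1],1.]))
    return c+v*(z-c[2])/v[2]
def proj(d,P):
    return cv2.projectPoints(np.array(P,float).reshape(-1,1,3),np.array(d['rvec'],float),np.array(d['tvec'],float),np.array(d['mtx'],float),None)[0].reshape(-1,2)
E
python3 - <<'E'
from h import *
import pickle
D={n:grab(n) for n in('top','scene','wrist')}
pickle.dump(D,open('d0.pkl','wb'))
cv2.imwrite('pics/a.png',cv2.resize(D['top']['pixels'][:,:,::-1],(800,600)))
cv2.imwrite('pics/b.png',cv2.resize(D['scene']['pixels'][:,:,::-1],(800,600)))
print(observe()['tool_rot'],env.tcp_to_grasp)
E
```

```text
[[ 9.47068350e-01  3.21031962e-01 -1.42641672e-04]
 [ 3.21031915e-01 -9.47067716e-01  1.11826429e-03]
 [ 2.23907255e-04 -1.10486524e-03 -9.99999365e-01]] 0.0187
```

View pics/a.png

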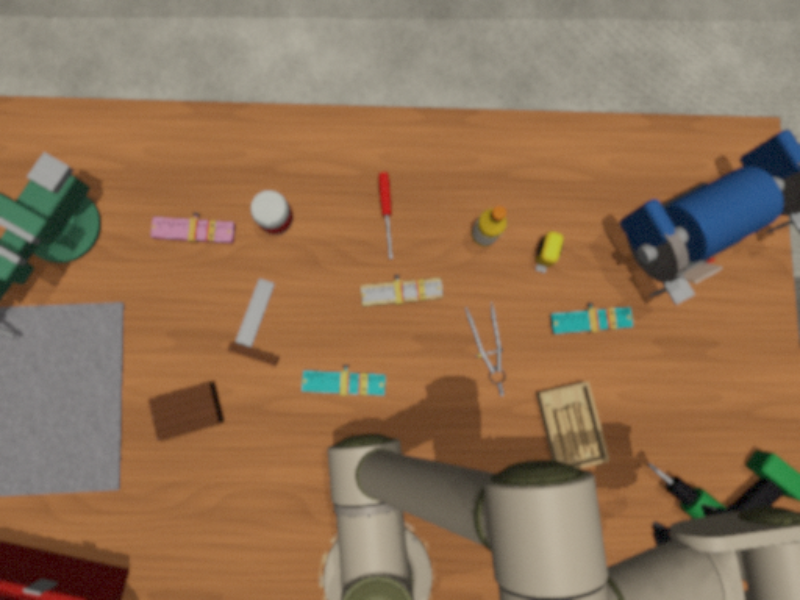

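View pics/b.png

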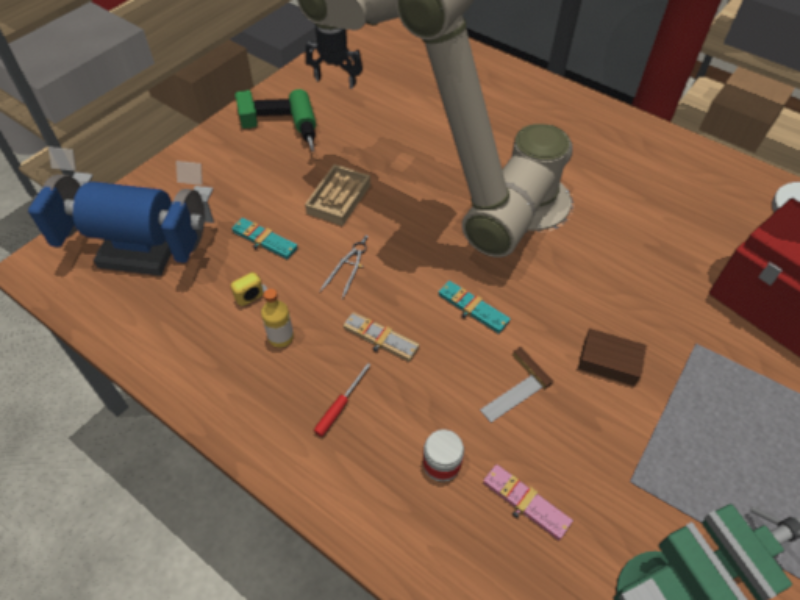

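Stick-like candidates in the top view are pink at (193,229), turquoise at (343,383) and (592,320), and natural maple at (402,291). The maple one fits the description. The dividers are at (495,350) with points up, i.e. away from the robot. I'll confirm with one crop and measure.

```bash
python3 - <<'E'
from h import *
import pickle
D=pickle.load(open('d0.pkl','rb'))
d=D['top'];p=d['pixels']
print('base',proj(d,[[0,0,0]]))
k=.64
for n,uv,z in [('stickL',(361,294),.018),('stickR',(442,288),.018),('ptL',(468,310),.005),('ptR',(492,305),.005),('stem',(502,394),.005),('fulc',(497,376),.005),('glue',(489,232),.085),('tray',(572,425),.035)]:
    print(n,ray(d,(uv[0]*k,uv[1]*k),z).round(3))
c=p[165:260,215:340,::-1]
cv2.imwrite('pics/c.png',cv2.resize(c,None,fx=6.3,fy=6.3,interpolation=cv2.INTER_CUBIC))
E
```

```text
base [[241.42557253 368.55542403]]
stickL [0.595 0.047 0.018]
stickR [ 0.612 -0.133  0.018]
ptL [ 0.565 -0.193  0.005]
ptR [ 0.578 -0.247  0.005]
stem [ 0.381 -0.267  0.005]
fulc [ 0.42  -0.256  0.005]
glue [ 0.724 -0.226  0.085]
tray [ 0.318 -0.41   0.035]
```

View pics/c.png

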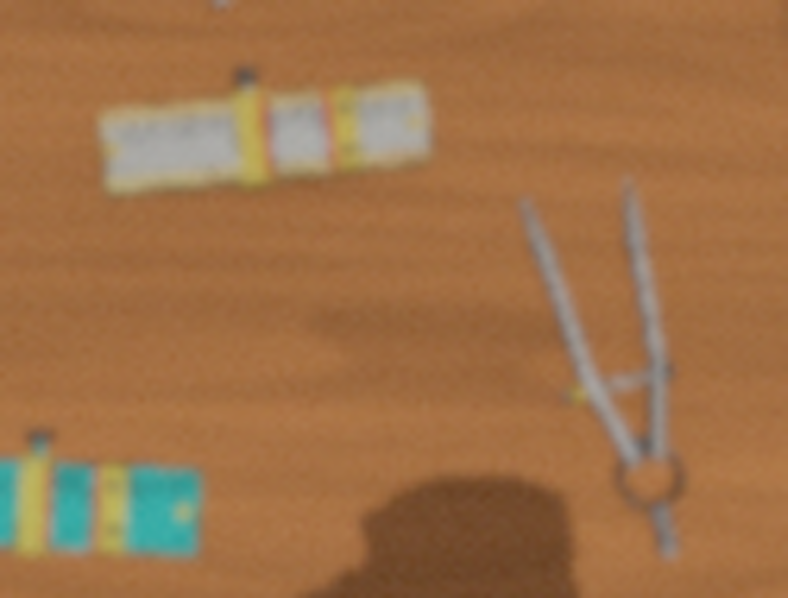

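The crop confirms it: the maple stick has red lines at crop (264,135) and (330,130). The divider points are at (525,203) and (628,183), and the stem end is at (670,553). Moving above the dividers.

```bash
python3 -m jog '[[0,0,0,0.0495,-0.0206,0,100],[0,0,0,0.0495,-0.0206,0,100],[0,0,0,0.0495,-0.0206,0,100],[0,0,0,0.0495,-0.0206,0,100],[0,0,0,0.0495,-0.0206,0,100],[0,0,0,0.0495,-0.0206,0,100],[0,0,0,0.0495,-0.0206,0,100],[0,0,0.08,0.0495,-0.0206,0,100],[0,0,0,0,0,0,100],[0,0,0,0,0,0,100]]' 30
python3 - <<'E'
from h import *
import pickle
s=observe();print(s['position'],s['tool_rot'].round(3) if hasattr(s['tool_rot'],'round') else s['tool_rot'])
D={n:grab(n) for n in('wrist','top','scene')}
pickle.dump(D,open('d1.pkl','wb'))
cv2.imwrite('pics/d.png',cv2.resize(D['wrist']['pixels'][:,:,::-1],(800,600)))
E
```

```text
time_s: 1.4
position: [0.4984, -0.2378, 0.2311]
tool_rot: [[0.97, 0.245, -0.001], [0.245, -0.97, 0.0], [-0.001, -0.0, -1.0]]
ft_force: [0.2, 0.3, -0.5]
grip_width: 0.0852
gripper_force: 0.0
[ 0.49841058 -0.23777856  0.23106132] [[ 0.97   0.245 -0.001]
 [ 0.245 -0.97   0.   ]
 [-0.001 -0.    -1.   ]]
```

View pics/d.png

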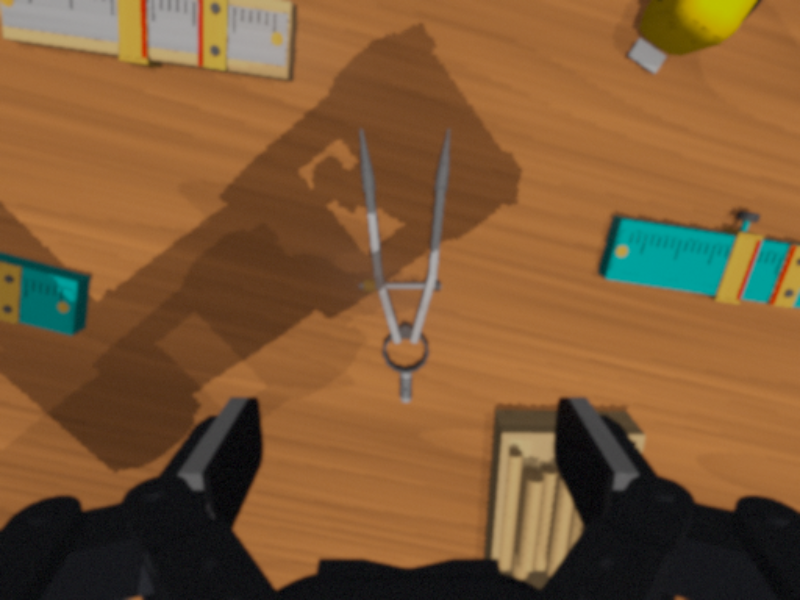

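The wrist view shows the divider points at (361,129) and (448,129), the stem end at (405,402), and the stick's red lines at (146,30) and (202,33).

```bash
python3 - <<'E'
from h import *
import pickle
d=pickle.load(open('d1.pkl','rb'))['wrist'];k=.64
s=observe();R=np.array(s['tool_rot']);P=np.array(s['position'])
g=lambda u,v,z:ray(d,(u*k,v*k),z)
l=g(361,129,.005);r=g(448,129,.005);st=g(405,402,.005);m=(l+r)/2
ax=(m-st)/np.linalg.norm(m-st)
print('gap',np.linalg.norm(l-r),'len',np.linalg.norm(m-st),'yaw',np.degrees(np.arctan2(ax[1],ax[0])),'tool yaw',np.degrees(np.arctan2(R[1,0],R[0,0])))
grip=m-.075*ax;print('grip',grip,'stem-based',st+.136*ax)
print('tool shift',R.T@(grip-P))
a=g(146,30,.020);b=g(202,33,.020);print('lines',a,b,np.linalg.norm(a-b))
E
```

```text
gap 0.059751203938742246 len 0.2109150832257813 yaw 14.14914304358079 tool yaw 14.060931811671086
grip [ 0.50790145 -0.23344787  0.005     ] stem-based [ 0.50798379 -0.23342712  0.005     ]
tool shift [ 0.01085653 -0.00251304  0.22634098]
lines [ 0.59775405 -0.04491691  0.02      ] [ 0.60460613 -0.07895037  0.02      ] 0.034716386423205334
```

```bash
python3 -m jog '[[0,0,0,0.0105,-0.0025,0.05,100],[0,0,0,0,0,0.05,100],[0,0,0,0,0,0.05,85],[0,0,0,0,0,0.05,75],[0,0,0,0,0,0.015,70],[0,0,0,0,0,0.008,70],[0,0,0,0,0,0,70],[0,0,0,0,0,0,70]]' 30
python3 - <<'E'
from h import *
d=grab('wrist');cv2.imwrite('pics/e.png',cv2.resize(d['pixels'][:,:,::-1],(800,600)))
E
```

```text
time_s: 2.55
position: [0.5089, -0.2332, 0.0097]
tool_rot: [[0.97, 0.244, 0.002], [0.244, -0.97, -0.002], [0.002, 0.002, -1.0]]
ft_force: [-0.0, 0.0, 0.3]
grip_width: 0.0596
gripper_force: 0.0
```

View pics/e.png

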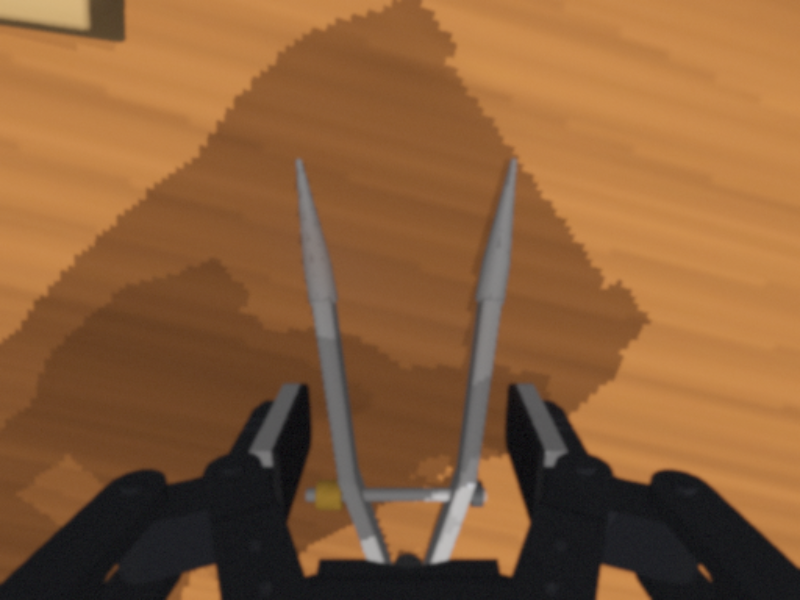

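The points are at (299,160) and (513,160) and the fingers straddle the legs symmetrically. Lower, pinch and lift.

```bash
python3 -m jog '[[0,0,0,0,0,0.004,60],[0,0,0,0,0,0.003,60],[0,0,0,0,0,0,55],[0,0,0,0,0,0,50],[0,0,0,0,0,0,46],[0,0,0,0,0,0,46],[0,0,0,0,0,0,46],[0,0,0,0,0,0,46]]' 30
```

```text
time_s: 3.6
position: [0.5085, -0.2296, 0.0066]
tool_rot: [[0.969, 0.245, 0.002], [0.245, -0.969, 0.003], [0.002, -0.003, -1.0]]
ft_force: [-11.0, 22.6, 59.3]
grip_width: 0.0415
gripper_force: 36.0
```

```bash
python3 -m jog '[[0,0,0,0,0,-0.004,47],[0,0,0,0,0,0,47]]' 30
python3 - <<'E'
from h import *
d=grab('wrist');cv2.imwrite('pics/f.png',cv2.resize(d['pixels'][:,:,::-1],(800,600)))
E
```

```text
time_s: 3.85
position: [0.5095, -0.233, 0.0083]
tool_rot: [[0.97, 0.244, 0.004], [0.244, -0.97, -0.002], [0.003, 0.003, -1.0]]
ft_force: [-1.8, 3.9, 25.6]
grip_width: 0.0402
gripper_force: 16.9
```

View pics/f.png

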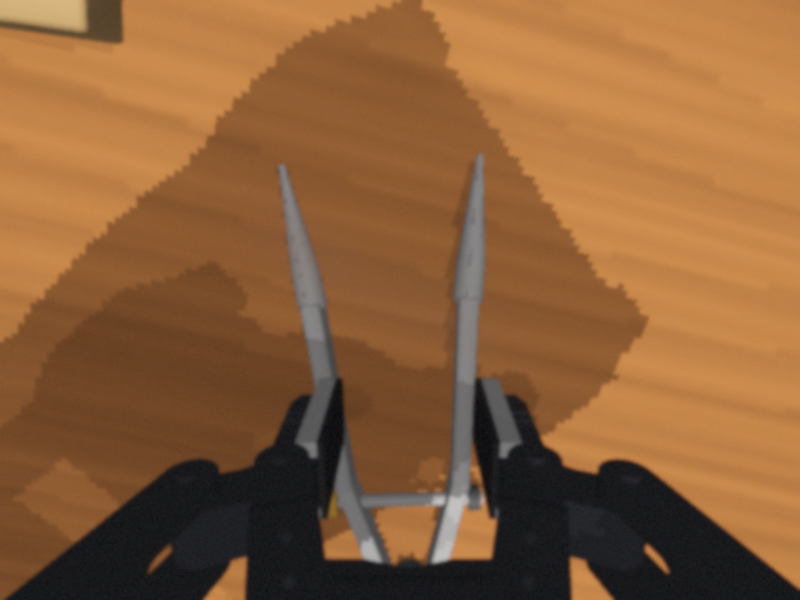

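One fingertip rode up onto the left leg: the legs are barely closed at 40 mm of opening, and there is an upward force. The fingers were too high, so I'll rise, reopen and re-measure.

```bash
python3 -m jog '[[0,0,0,0,0,-0.02,70],[0,0,0,0,0,-0.02,80],[0,0,0,0,0,0,80],[0,0,0,0,0,0,80]]' 30
python3 - <<'E'
from h import *
s=observe();print(s['position'],s['tool_rot'],s['grip_width'])
d=grab('wrist');cv2.imwrite('pics/g.png',cv2.resize(d['pixels'][:,:,::-1],(800,600)))
import pickle;pickle.dump((d,s),open('d2.pkl','wb'))
E
```

```text
time_s: 4.4
position: [0.508, -0.2324, 0.0446]
tool_rot: [[0.97, 0.244, -0.001], [0.244, -0.97, 0.001], [-0.001, -0.001, -1.0]]
ft_force: [-0.7, 0.3, -0.8]
grip_width: 0.0684
gripper_force: 0.0
[ 0.5079722  -0.23244704  0.04462818] [[ 9.69696585e-01  2.44311262e-01 -7.35619308e-04]
 [ 2.44311690e-01 -9.69696593e-01  5.61039493e-04]
 [-5.76259271e-04 -7.23758477e-04 -9.99999572e-01]] 0.06839138548130805
```

View pics/g.png

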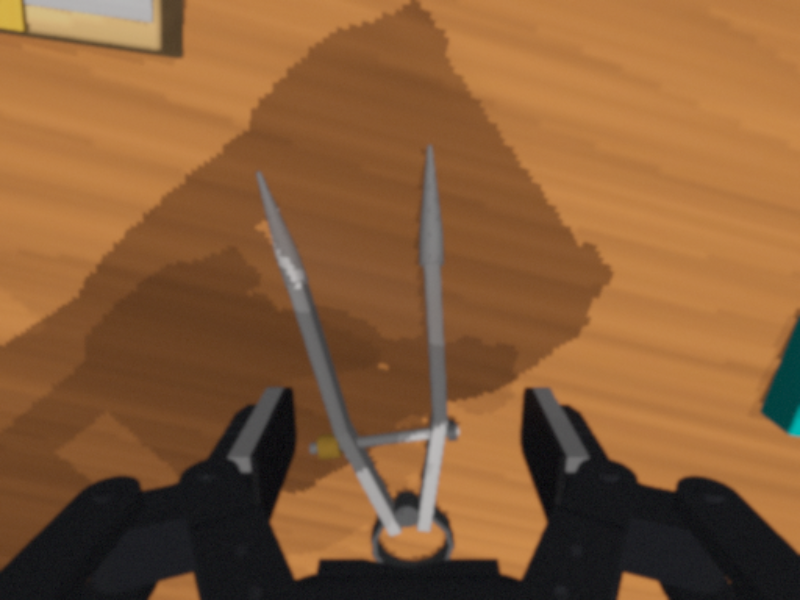

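The dividers are now yawed: points at (260,173) and (430,147), bow ring at about (412,538).

```bash
python3 - <<'E'
from h import *
import pickle
d,s=pickle.load(open('d2.pkl','rb'));k=.64
R=np.array(s['tool_rot']);P=np.array(s['position'])
g=lambda u,v,z:ray(d,(u*k,v*k),z)
l=g(260,173,.005);r=g(430,147,.005);m=(l+r)/2;w=l-r
ax=np.array([w[1],-w[0],0]);ax/=np.linalg.norm(ax)
ri=g(412,538,.005);a2=(m-ri);print('ring dist',np.linalg.norm(a2),'yaw2',np.degrees(np.arctan2(a2[1],a2[0])))
grip=m-.075*ax
print('gap',np.linalg.norm(w),'yaw',np.degrees(np.arctan2(ax[1],ax[0])),'tool',np.degrees(np.arctan2(R[1,0],R[0,0])))
print('grip',grip,'shift',R.T@(grip-P))
E
```

```text
ring dist 0.16378697772763426 yaw2 22.464684978058695
gap 0.0596978669742574 yaw 22.448988085914294 tool 14.141162801975293
grip [ 0.50409824 -0.22237519  0.005     ] shift [-0.00127306 -0.01068441  0.03963666]
```

```bash
python3 -m jog '[[0,0,0,-0.001,-0.0107,0,70],[0,0,-0.145,0,0,0,70],[0,0,0,0,0,0.03,68],[0,0,0,0,0,0.009,68],[0,0,0,0,0,0.003,68],[0,0,0,0,0,0.002,68],[0,0,0,0,0,0,68],[0,0,0,0,0,0,68]]' 30
```

```text
time_s: 5.45
position: [0.5048, -0.2227, 0.0017]
tool_rot: [[0.924, 0.382, 0.001], [0.382, -0.924, -0.0], [0.0, 0.001, -1.0]]
ft_force: [0.5, 0.6, 0.2]
grip_width: 0.0581
gripper_force: 0.0
```

No contact at z = 1.7 mm with 58 mm of opening. Going lower in small steps.

```bash
python3 -m jog '[[0,0,0,0,0,0.002,65],[0,0,0,0,0,0.002,65],[0,0,0,0,0,0,65]]' 30
```

```text
time_s: 5.82
position: [0.5046, -0.2225, -0.0029]
tool_rot: [[0.924, 0.382, -0.0], [0.382, -0.924, 0.0], [-0.0, -0.0, -1.0]]
ft_force: [0.1, -0.3, -0.6]
grip_width: 0.0556
gripper_force: 0.0
```

```bash
python3 -m jog '[[0,0,0,0,0,0,60],[0,0,0,0,0,0,56],[0,0,0,0,0,0,56],[0,0,0,0,0,0,56]]' 20
```

```text
time_s: 6.32
position: [0.505, -0.2228, -0.0022]
tool_rot: [[0.924, 0.382, 0.001], [0.382, -0.924, -0.001], [0.001, 0.001, -1.0]]
ft_force: [-0.3, 0.2, 5.6]
grip_width: 0.0479
gripper_force: 6.7
```

```bash
python3 -m jog '[[0,0,0,0,0,-0.0015,54],[0,0,0,0,0,-0.001,51],[0,0,0,0,0,-0.0005,48],[0,0,0,0,0,0,46],[0,0,0,0,0,0,46],[0,0,0,0,0,0,46]]' 20
```

```text
time_s: 7.08
position: [0.5047, -0.2225, 0.0003]
tool_rot: [[0.924, 0.382, -0.0], [0.382, -0.924, 0.0], [-0.0, -0.0, -1.0]]
ft_force: [-0.6, 0.2, -0.7]
grip_width: 0.0395
gripper_force: 10.4
```

```bash
python3 -m jog '[[0,0,0,0,0,-0.01,46],[0,0,0,0,0,-0.03,46],[0,0,0,0,0,-0.03,46],[0,0,0.125,0,0,-0.02,46],[0,0,0.125,0,0,0,46],[0,0,0,-0.001,-0.038,0,46],[0,0,0,-0.001,-0.038,0,46],[0,0,0,-0.001,-0.038,0,46],[0,0,0,-0.001,-0.038,0,46],[0,0,0,0,0,0,46]]' 20
python3 - <<'E'
from h import *
import pickle
s=observe();d=grab('wrist');pickle.dump((d,s),open('d3.pkl','wb'))
cv2.imwrite('pics/i.png',cv2.resize(d['pixels'][:,:,::-1],(800,600)))
E
```

```text
time_s: 8.32
position: [0.4787, -0.0707, 0.091]
tool_rot: [[0.99, 0.144, 0.0], [0.144, -0.99, 0.0], [0.0, -0.0, -1.0]]
ft_force: [0.3, 0.0, -1.0]
grip_width: 0.0394
gripper_force: 10.0
```

View pics/i.png

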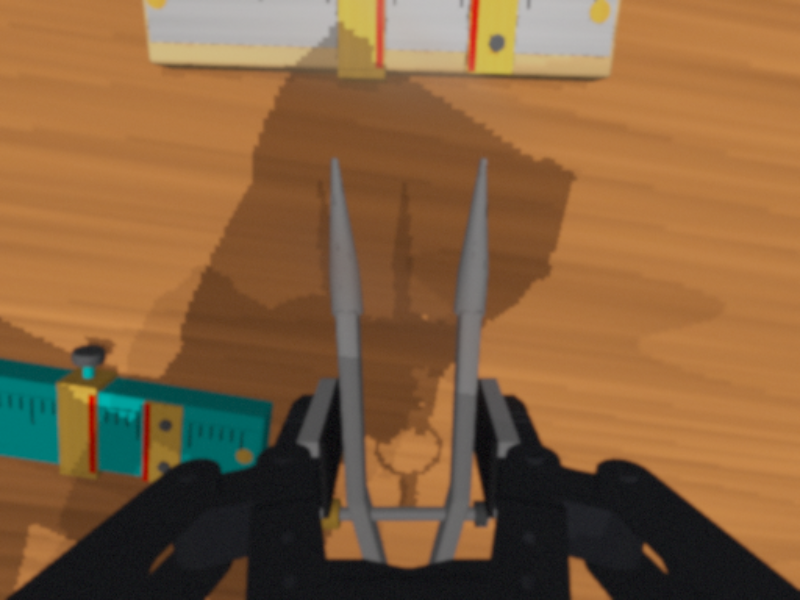

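The dividers are held, with points at (334,159) and (485,159). The maple stick ahead has red lines at about (380,0-66) and (474,0-68). Measuring both.

```bash
cat > m.py <<'E'
from h import *
# measure lines (red mask fit at z=.02) ; returns for each line (base pt, dir)
def lines(d,lo=0,hi=400,rmax=100,cols=(0,512)):
    p=d['pixels'].astype(int);h=cv2.cvtColor(d['pixels'],cv2.COLOR_RGB2HSV)
    m=(((h[...,0]<5)|(h[...,0]>172))&(h[...,1]>150)&(h[...,2]>90)).astype(np.uint8)
    m[rmax:]=0;m[:,:cols[0]]=0;m[:,cols[1]:]=0
    n,L,S,C=cv2.connectedComponentsWithStats(m);out=[]
    for i in range(1,n):
        if S[i,4]<20: continue
        v,u=np.nonzero(L==i)
        rows=np.unique(v);c=[(u[v==r].mean(),r) for r in rows]
        W=np.array([ray(d,x,.02) for x in c])
        out.append((S[i],C[i],W))
    return out
def tool(s): return np.array(s['tool_rot']),np.array(s['position'])
E
python3 - <<'E'
from m import *
import pickle
d,s=pickle.load(open('d3.pkl','rb'));R,P=tool(s);k=.64
for S,C,W in lines(d,rmax=50):
    T=(W-P)@R; f=np.polyfit(T[:,0],T[:,1],1)
    print(S,C.round(1),'tool x range',T[:,0].min().round(4),T[:,0].max().round(4),'y at x=.13',np.polyval(f,.13).round(4),'slope deg',np.degrees(np.arctan(f[0])).round(2))
for uv in[(334,159),(485,159)]:
    print('pt',((ray(d,(uv[0]*k,uv[1]*k),P[2]+.005)-P)@R).round(4))
E
```

```text
[242   0   2  41  62] [242.6  21.3] tool x range 0.1076 0.1287 y at x=.13 -0.0101 slope deg 1.67
[301   0   4  43  77] [302.6  21.6] tool x range 0.1065 0.1287 y at x=.13 0.0252 slope deg 1.82
pt [ 0.0752 -0.019  -0.005 ]
pt [ 0.0752  0.0204 -0.005 ]
```

```bash
python3 -m jog '[[0,0,0,0.025,0.002,0,46],[0,0,0.03,0.027,0.0025,0,45],[0,0,0,0,0,0.025,45],[0,0,0,0,0,0.025,45],[0,0,0,0,0,0.005,45],[0,0,0,0,0,0,45],[0,0,0,0,0,0,45]]' 20
python3 - <<'E'
from m import *
import pickle
s=observe();d=grab('wrist');pickle.dump((d,s),open('d4.pkl','wb'))
pickle.dump((grab('scene'),grab('top')),open('d5.pkl','wb'))
cv2.imwrite('pics/j.png',cv2.resize(d['pixels'][:240,100:412,::-1],(780,600)))
E
```

```text
time_s: 9.25
position: [0.5319, -0.0702, 0.0363]
tool_rot: [[0.994, 0.111, 0.002], [0.111, -0.994, -0.001], [0.002, 0.001, -1.0]]
ft_force: [1.3, -0.5, -0.6]
grip_width: 0.0382
gripper_force: 11.0
```

View pics/j.png

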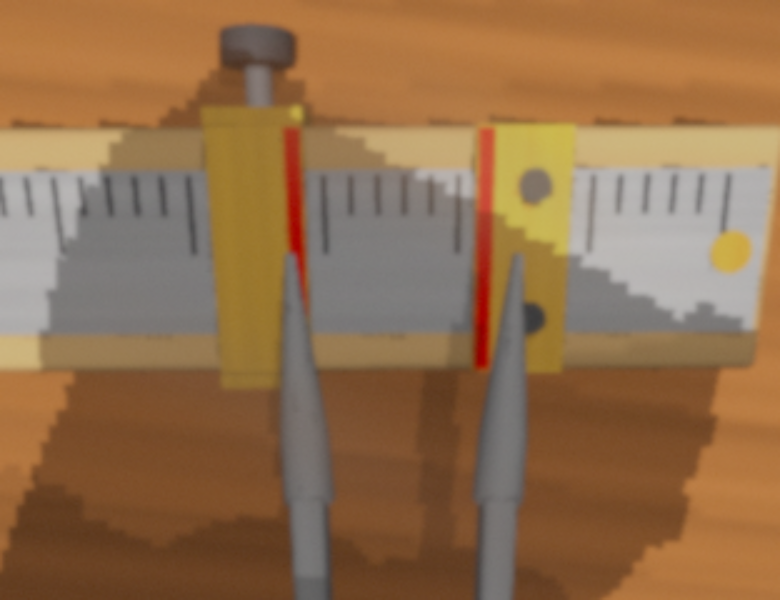

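The points are at crop (289,252) and (518,255). The red lines sit at (294,250) and (484,250), with the points 20 mm higher.

```bash
cat > k.py <<'E'
from m import *
import sys,pickle
d,s=pickle.load(open(sys.argv[1],'rb'));R,P=tool(s);A=eval(sys.argv[2]);
for S,C,W in lines(d,rmax=160,cols=(150,330)):
    T=(W-P)@R; f=np.polyfit(T[:,0],T[:,1],1)
    print(S,'x',T[:,0].min().round(4),T[:,0].max().round(4),'y at pt x=.075',np.polyval(f,.075).round(4),'deg',np.degrees(np.arctan(f[0])).round(2))
for uv in A: print('pt',((ray(d,uv,P[2]+.0045)-P)@R).round(4))
R0=cv2.Rodrigues(np.array(d['rvec'],float))[0];c=-R0.T@np.array(d['tvec']).ravel()
print('cam in tool',((c-P)@R).round(4))
E
python3 k.py d4.pkl '[(215.6,100.8),(307.2,102)]'
```

```text
[216  59   5  55 149] x 0.0691 0.093 y at pt x=.075 -0.0196 deg -1.5
[293  74   3  12  28] x 0.0818 0.0866 y at pt x=.075 0.0157 deg -1.54
[291  87   5  59 196] x 0.0538 0.0809 y at pt x=.075 0.0154 deg -0.07
pt [ 0.0755 -0.0184 -0.0044]
pt [ 0.075   0.0191 -0.0044]
cam in tool [ 8.090e-02  1.000e-04 -1.424e-01]
```

```bash
python3 -m jog '[[0,0,0,0,-0.0024,0,44],[0,0,0,0,0,0.004,44],[0,0,0,0,0,0.004,44],[0,0,0,0,0,0,44],[0,0,0,0,0,0,44],[0,0,0,0,0,0,44]]' 20
python3 - <<'E'
from m import *
import pickle
s=observe();d=grab('wrist');pickle.dump((d,s),open('d6.pkl','wb'))
a=d['pixels'][:170,150:362,::-1]
sc=grab('scene');P=np.array(s['position'])+np.array([.06,.01,0]);u,v=proj(sc,P)[0].astype(int);print(u,v)
b=sc['pixels'][v-42:v+43,u-53:u+53,::-1]
pickle.dump((sc,s),open('d7.pkl','wb'))
cv2.imwrite('pics/k.png',np.hstack([cv2.resize(a,(400,320)),cv2.resize(b,(400,320),interpolation=cv2.INTER_CUBIC)]))
E
```

```text
time_s: 10.15
position: [0.5311, -0.0674, 0.0274]
tool_rot: [[0.994, 0.112, 0.0], [0.112, -0.994, -0.0], [0.0, 0.0, -1.0]]
ft_force: [0.7, 0.0, -1.3]
grip_width: 0.0377
gripper_force: 12.0
241 207
```

View pics/k.png

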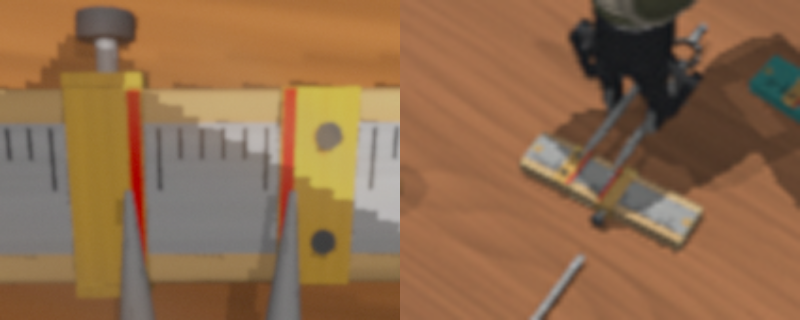

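The left point is at (130,193) against its line at about (137,193). The right point is at (291,193) against its line at about (287,193). The scene view confirms the dividers are level over the stick.

```bash
python3 k.py d6.pkl '[(218.9,102.4),(304.2,102.4)]'
```

```text
[220  61   6  70 197] x 0.0623 0.0915 y at pt x=.075 -0.0168 deg -1.55
[300  77   4  38  87] x 0.0694 0.085 y at pt x=.075 0.018 deg 2.48
pt [ 0.0749 -0.017  -0.0045]
pt [ 0.0749  0.0179 -0.0045]
cam in tool [ 8.090e-02  1.000e-04 -1.423e-01]
```

Both points are within about 0.3 mm of their lines, with an 11 mm clearance. Hold for 3.5 s.

```bash
for i in 1 2 3; do python3 -m jog '[[0,0,0,0,0,0,44],[0,0,0,0,0,0,44],[0,0,0,0,0,0,44],[0,0,0,0,0,0,44],[0,0,0,0,0,0,44],[0,0,0,0,0,0,44],[0,0,0,0,0,0,44],[0,0,0,0,0,0,44],[0,0,0,0,0,0,44],[0,0,0,0,0,0,44]]' 20; done | grep -E 'time|posi|grip'
python3 - <<'E'
from m import *
import pickle
s=observe();d=grab('wrist');pickle.dump((d,s),open('d8.pkl','wb'))
a,b=pickle.load(open('d6.pkl','rb'))[0]['pixels'],d['pixels']
print('max change',np.abs(a[60:170,150:362].astype(int)-b[60:170,150:362]).mean())
E
python3 k.py d8.pkl '[]'
```

```text
time_s: 11.5
position: [0.5311, -0.0674, 0.0273]
grip_width: 0.0381
gripper_force: 12.0
time_s: 12.75
position: [0.5311, -0.0674, 0.0273]
grip_width: 0.038
gripper_force: 12.0
time_s: 14.0
position: [0.5311, -0.0673, 0.0273]
grip_width: 0.0382
gripper_force: 12.0
max change 1.3617495711835335
[220  61   6  70 208] x 0.0623 0.0915 y at pt x=.075 -0.0168 deg -1.69
[300  77   5  38  85] x 0.0694 0.085 y at pt x=.075 0.018 deg 2.51
cam in tool [ 8.090e-02  1.000e-04 -1.424e-01]
```

The hold was steady and the picture is unchanged. Handing in.

```bash
python3 -c "
from rig import job
print(job.close_job())"
```

```text
the job is handed in; nothing more can be done
None
```

The job is handed in with the dividers still pinched: by the wrist camera each point is within about 0.3 mm of its red line and roughly 11 mm above it, the gap matches the marked 35 mm, and it held steady for nearly 4 s; the first pinch slipped and turned them on the bench before a second one held, and no verdict came back.

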